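# Put the finished edging rolls away

## Task

The black and the gold edging are finished with. Slide the black roll and then the gold roll up off their shared post, keeping them level, and lay them flat side by side in the open drawer, set down and not dropped; then push the drawer fully shut. Leave the blue roll on its post and do not disturb the other things on the bench.

Things in the scene. Friction and masses are not known exactly. Their poses are not given: they have to be found in the camera images.
- black_roll: Black: a roll of edging wound on a cardboard core: a ring 64 mm in outer diameter and 40 mm high, with a bore 20 mm in diameter, about 0.13 kg. Its origin is the centre of its underside, z along its axis (up). It sits on top of the gold roll; its underside is 50 mm above the bench, and the post reaches 26 mm up into its bore.
- gold_roll: Gold: a roll of edging wound on a cardboard core: a ring 64 mm in outer diameter and 40 mm high, with a bore 20 mm in diameter, about 0.13 kg. Its origin is the centre of its underside, z along its axis (up). It sits at the foot of the same post, under the black roll, on the rack's base plate (underside 10 mm above the bench).
- blue_roll: Blue: a roll of edging wound on a cardboard core: a ring 64 mm in outer diameter and 40 mm high, with a bore 20 mm in diameter, about 0.13 kg. Its origin is the centre of its underside, z along its axis (up). It is alone on the rack's other post and stays there.
- rack: Fixed rack: a dark wooden base plate 250 (x) x 90 (y) x 10 mm high with two upright steel posts, 150 mm apart, each 12 mm in diameter with its top 76 mm above the bench. Origin at the centre of the underside; the post of the black and gold rolls stands at x = +75 mm, that of the blue roll at x = -75 mm.
- full_post (a point): Top end of the post that carries the gold roll and, on it, the black roll; 76 mm above the bench.
- blue_post (a point): Top end of the post that carries the blue roll; 76 mm above the bench.
- cabinet: Low white cabinet, fixed, 240 (x, depth) x 280 (y, width) x 85 mm high, with one drawer that opens along the cabinet's -x. Origin at the centre of its underside; the edge of its roof lies at x = -105 mm, and with the drawer shut the drawer's wooden front face is at x = -120 mm, its bar handle 35 mm further out.
- cabinet_drawer0 (a joint): How far the drawer is open, m: 0 is shut, 0.165 the stop. It slides with about 1 to 2 N.
- drawer_floor (a point): Centre of the drawer's inner floor (22 mm above the bench), moving with the drawer; axes as the cabinet's (x towards its back). The inside is 195 mm (x) by 238 mm (y) with plywood walls 6 mm thick, rising 41 mm above the floor; the wooden front rises 50 mm above the floor. The clear height under the cabinet's roof is 51 mm above the floor, so one roll of 40 mm goes in flat, but not two stacked.
- cabinet_drawer0_handle (a point): Middle of the drawer's steel bar handle, a level bar 120 mm long along the cabinet's y, 35 mm in front of the drawer's front face, 47 mm above the bench. Axes as the cabinet's.
- paint_bottle: Bystander: blue paint bottle, 52 mm in diameter, 110 mm high. Origin at the centre of its underside.
- glue_can: Bystander: steel can with a red band, 60 mm in diameter, 120 mm high. Origin at the centre of its underside.
- brush_jar: Bystander: white jar 72 mm in diameter and 90 mm high with brushes standing up to 175 mm. Origin at the centre of its underside.
- slipper_a: Bystander: small gold slipper, 100 x 40 x 40 mm high, toe to +x. Origin under its middle.
- slipper_b: Bystander: small blue slipper, 100 x 40 x 40 mm high, toe to +x. Origin under its middle.
- brush: Bystander: a flat brush 170 mm long lying along its x. Origin under its middle.
Mind the look-alikes: they are no part of the job. What is meant by the gold_roll is not red, and is the larger of those in its own colour. Of the things shaped like the black_roll, the black one is meant.

How it is judged (in metres and radians):
On the way, in this order (a step that is already met when the one before it is completed fails the run):
1. the black roll lies flat in the open drawer, let go (z of black_roll in the frame of drawer_floor between -0.004 and 0.006 m and angle between black_roll's own z axis and vertical below 0.12 rad and x of black_roll in the frame of drawer_floor between -0.085 and 0.085 m and y of black_roll in the frame of drawer_floor between -0.1 and 0.1 m and contact force between black_roll and the fingers below 0.1 N and linear speed of black_roll below 0.03 m/s and value of joint cabinet_drawer0 above 0.05 m), for 0.2 s.
2. the gold roll lies flat in the open drawer beside it, let go (z of gold_roll in the frame of drawer_floor between -0.004 and 0.006 m and angle between each of gold_roll, black_roll's own z axis and vertical below 0.12 rad and x of gold_roll in the frame of drawer_floor between -0.085 and 0.085 m and y of gold_roll in the frame of drawer_floor between -0.1 and 0.1 m and z of black_roll in the frame of drawer_floor between -0.004 and 0.006 m and x of black_roll in the frame of drawer_floor between -0.085 and 0.085 m and y of black_roll in the frame of drawer_floor between -0.1 and 0.1 m and contact force between gold_roll and the fingers below 0.1 N and linear speed of gold_roll below 0.03 m/s and value of joint cabinet_drawer0 above 0.05 m), for 0.2 s.
At the end, for the whole second after the job is handed in: The black and the gold roll both lie flat (within 0.12 rad) on the drawer's floor, at rest; the drawer is shut to within 6 mm; the blue roll is on its post within 12 mm of where it was, and the other bystanders are within 30 mm of where they were (z of black_roll in the frame of drawer_floor between -0.004 and 0.006 m and angle between each of black_roll, gold_roll's own z axis and vertical below 0.12 rad and x of black_roll in the frame of drawer_floor between -0.085 and 0.085 m and y of black_roll in the frame of drawer_floor between -0.1 and 0.1 m and z of gold_roll in the frame of drawer_floor between -0.004 and 0.006 m and x of gold_roll in the frame of drawer_floor between -0.085 and 0.085 m and y of gold_roll in the frame of drawer_floor between -0.1 and 0.1 m and linear speed of each of black_roll, gold_roll below 0.02 m/s and value of joint cabinet_drawer0 below 0.006 m and distance of blue_roll from where it was at the start of the episode below 0.012 m and angle between blue_roll's own z axis and vertical below 0.2 rad and distance of each of slipper_a, slipper_b, paint_bottle, glue_can, brush_jar, brush from where it was at the start of the episode below 0.03 m); the robot touches nothing.
It fails at once if the black or the gold roll is tipped more than 0.6 rad from level (angle between any of black_roll, gold_roll's own z axis and vertical above 0.6 rad).
It fails at once if the black or the gold roll is dropped (falls unheld faster than 0.8 m/s) ((linear speed of black_roll above 0.8 m/s and contact force between black_roll and the fingers below 0.05 N) or (linear speed of gold_roll above 0.8 m/s and contact force between gold_roll and the fingers below 0.05 N)).
It fails at once if the blue roll is moved more than 20 mm (distance of blue_roll from where it was at the start of the episode above 0.02 m).
It fails at once if another bystander is knocked more than 40 mm out of place (distance of any of slipper_a, slipper_b, paint_bottle, glue_can, brush_jar, brush from where it was at the start of the episode above 0.04 m).
It also fails if it takes over 72 s, if anything falls off the work surface, if the arm or the gripper's body presses on something with over 40 N, if the wrist force passes 120 N, or if a joint passes its speed limit or range.

## Robot

A 6-joint arm with a two-finger parallel gripper is mounted at the origin on the work surface. World frame = base frame: x ahead of the robot, y to its left, z up, the work surface at z = 0. Lengths are in m, angles in degrees, forces in N, time in s.
With the tool pointing down it reaches from about 0.35 to 0.975 m from the base axis. Payload 17.4 kg.
Tool frame: the origin (TCP) lies between the finger pads; the fingertips stand env.tips_ahead ahead of it and the grasp point (between the pads) lies 8 mm behind it (env.tips_ahead is the distance from the TCP to the fingertips, in m); z points along the fingers, y is the line along which they close (so a half turn about z gives the same grasp; the last joint's range is limited). The gripper opens to 85 mm and grips with 20 to 120 N. Pads are 22 mm wide; open, the fingers measure 114 mm over their backs; the gripper's body (76 mm by 85 mm) begins 54 mm behind the grasp point. The pads swing forward as they close: fully open they stand 13 mm farther back than shut.
Start: joints at [-70.29, 6.646, 82.598, -0, 90.757, -2.166], TCP at [0.251, -0.626, 0.242] pointing down, gripper open.
Joint ranges: [-162.19, 162.19], [-47.58, 125.68], [4.15, 143.07], [-65.23, 245.23], [0.69, 171.88], [-170.13, 170.13]. Speed limits (degrees/s): [108.29, 108.29, 127.2, 180, 180, 180].

## Interface

Orientations are given as [roll, pitch, yaw] about the fixed x, y, z axes, in that order (R = Rz(yaw) Ry(pitch) Rx(roll)).
In Python, from station import telemetry, imaging, job, env gives the robot as it stands. The module is installed in compiled form; this text tells all that it offers.
- The arm moves only by the tool servo_tool, never from a script. Its argument "moves" is a list of rows, each a list of 7 numbers: the shift along the tool's x, y, z in cm, then the turn, a rotation vector about the tool's x, y, z in degrees, then the finger opening in cm, from 0 to 8.54. In form: [[tx, ty, tz, ax, ay, az, fingers], ...]. A call has 1 to 12 rows; each row shifts and turns the commanded pose from where the row before left it, along the tool's axes as they then stand; what a row does not reach is not made up. A row lasts 1/8 s, in which the tool goes at most 62.5 mm and 10.7 degrees, less where a joint would pass 70% of its speed; a pose out of reach is approached as far as the arm can. A call is refused whole if a number of a shift passes 6.25 or a number of a turn 10.7, either way. A call with a gripper value outside its range is refused whole. The fingers move at their own pace and stop on an object; the grip force is fixed at half the most. Time passes only in rows, so rows that do not move let the fingers close. It gives the time, the measured TCP pose, the force, the opening and the grip force at its end, in the units of the state.
- telemetry.get_obs(): the state, without advancing time (a new reading comes with each control period).
- imaging.grab_frame(name): name is "scene" or "top" or "wrist"; returns the picture (400x640x3 uint8, red, green, blue); there is no depth.
- imaging.camera_params(name): a dict with "K" (3x3 intrinsics, pixels), "extrinsics" (4x4, takes a point from world to camera coordinates). Camera axes: x right, y up, looking along -z (the intrinsics and any distortion apply to the point x, -y, -z); pixel columns grow to the right and rows downward; lengths in m; the calibration is good to about 2 mm. A picture is of the moment at which its call begins: read the wrist's pose just before it. camera_params takes no time and is no camera call; for the wrist camera it gives the pose at the moment of the call.
- job.finish_job(): hands the job in; it is judged then, once.
The state is a dict: "clock": time; "joint_positions": joint angles; "qvel": joint speeds; "tau": joint torques, N m; "eef_pos": TCP position; "tool_rot": TCP orientation; "ft_force": force on the tool from outside, world axes, zero at the start; "moment": the same for the moment, N m; "opening": opening from 0.0 (shut) to 1.0 (fully open); "grasp_force": force on a finger pad.
Only numpy, scipy, OpenCV 4.12 (cv2) and the standard library are available. Lean on these libraries where they do the work, as an engineer would, in place of code of your own. Each camera call takes 0.05 s, during which the arm holds its last target. There are 200 camera calls.

## Working session

There is one attempt and no reset: what is moved stays moved. The work goes in short steps, Python scripts to look and compute and a tool call to move; the robot and the scene stay as the last step left them, time stands still between calls to the robot, and variables do not carry over. Pictures are saved under pics/ and viewed, at most 12 in all, crops included, and the job is handed in when it is done.

Besides the shell and the picture viewer there is one more tool, called after "Call:" as a command line: name --pt "numbers of a row" for each row, then --argument value for the rest. servo_tool: Moves the arm, as the interface text tells. Its arguments: {"type":"object","properties":{"moves":{"type":"array"}},"required":["moves"]}

```bash
mkdir -p pics; python3 - <<'E'
from station import telemetry, imaging, env
import cv2,numpy as np
o=telemetry.get_obs(); print(o['clock'],o['eef_pos'],o['tool_rot'],o['opening'],env.tips_ahead)
for n in("scene","top"):
    p=imaging.camera_params(n); f=imaging.grab_frame(n); np.save(f'pics/{n}.npy',f)
    cv2.imwrite(f'pics/{n}0.png',f[:,:,::-1]); print(n,np.round(p['K'],1).tolist(),np.round(p['extrinsics'],3).tolist())
E
```

```text
0.0 [ 0.2514487  -0.62622459  0.24155951] [-1.79933449e+02 -1.68244842e-03  2.18767017e+01] 0.9986927011964185 0.011
scene [[396.0, 0.0, 322.0], [0.0, 396.0, 197.9], [0.0, 0.0, 1.0]] [[-0.528, 0.849, 0.015, 0.379], [-0.449, -0.294, 0.844, 0.151], [0.721, 0.438, 0.536, -1.565], [0.0, 0.0, 0.0, 1.0]]
top [[376.3, 0.0, 315.2], [0.0, 376.3, 201.5], [0.0, 0.0, 1.0]] [[-0.012, -1.0, 0.004, -0.116], [0.991, -0.012, 0.13, -0.55], [-0.13, 0.006, 0.992, -0.931], [0.0, 0.0, 0.0, 1.0]]
```

View pics/top0.png

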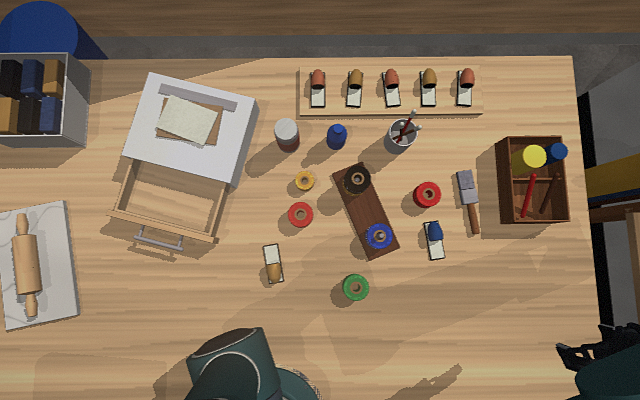

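View pics/scene0.png

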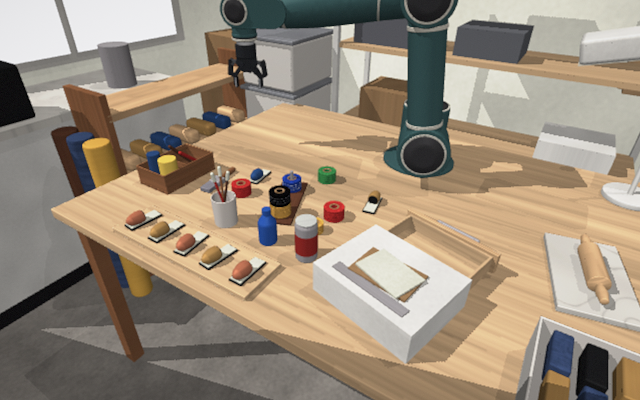

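Top view: the black roll is at (357,179), stacked on the dark rack, and the blue roll is on its post at (379,236). Gold/black look-alikes are the small gold roll on the bench at (304,180), and the dark boxes at the far left (10,75). Other rolls are red (300,214), red (427,194) and green (356,288). My choice is the black one at (357,179), with the gold roll beneath it. The drawer is open, with its handle at about (160,240).

```bash
cat > h.py <<'E'
import numpy as np,cv2
from station import telemetry, imaging
def ray(cam,uv,z,P=None):
    P=P or imaging.camera_params(cam); K=np.array(P['K']);E=np.array(P['extrinsics'])
    d=np.linalg.solve(K,[uv[0],uv[1],1.]); d=E[:3,:3].T@(d*[1,-1,-1]); c=-E[:3,:3].T@E[:3,3]
    return (c+d*(z-c[2])/d[2])
def proj(cam,p):
    P=imaging.camera_params(cam); q=np.array(P['extrinsics'])@np.r_[p,1]; q=P['K']@(q[:3]*[1,-1,-1]); return q[:2]/q[2]
E
python3 - <<'E'
from h import *
f=np.load('pics/top.npy'); hsv=cv2.cvtColor(f,cv2.COLOR_RGB2HSV)
# roof
m=((hsv[...,1]<40)&(hsv[...,2]>170)).astype(np.uint8); m[:,:100]=0;m[:,270:]=0;m[:60]=0;m[200:]=0
c=max(cv2.findContours(m,0,2)[0],key=cv2.contourArea); h=cv2.convexHull(c)
q=cv2.approxPolyDP(h,6,True)[:,0]; print('roof',[(tuple(map(int,u)),np.round(ray('top',u,.085),3)[:2].tolist()) for u in q])
for u in [(137,234),(183,248)]: print('handle',np.round(ray('top',u,.047),3))
b=(hsv[...,2]<70)&(hsv[...,1]<120); m=np.zeros_like(m); m[155:205,335:380]=b[155:205,335:380]
c=max(cv2.findContours(m,0,2)[0],key=cv2.contourArea); print('black',cv2.boundingRect(c),cv2.minEnclosingCircle(c))
m[:]=0; m[215:260,355:400]=((hsv[...,0]>105)&(hsv[...,0]<130)&(hsv[...,1]>120))[215:260,355:400]
c=max(cv2.findContours(m,0,2)[0],key=cv2.contourArea); u=cv2.minEnclosingCircle(c)[0]; print('blue',cv2.boundingRect(c),u,ray('top',u,.05))
for u in [(357,178.5)]: print('black',ray('top',u,.09))
a=cv2.resize(f[150:270,320:420],None,fx=4.5,fy=4.5,interpolation=2); b=cv2.resize(f[120:270,95:265],(int(170*3.6),540))[:, :]
b=cv2.resize(b,(345,304)); a=np.vstack([a])
o=np.zeros((540,800,3),np.uint8); o[:,:450]=a; o[:304,455:]=b
cv2.imwrite('pics/crop1.png',o[:,:,::-1])
E
```

```text
roof [((149, 72), [0.88, 0.297]), ((254, 98), [0.808, 0.029]), ((229, 182), [0.593, 0.089]), ((121, 154), [0.667, 0.357])]
handle [0.47  0.325 0.047]
handle [0.434 0.209 0.047]
black (344, 165, 26, 29) ((356.21185302734375, 179.07627868652344), 14.098431587219238)
blue (367, 223, 26, 26) (379.3457946777344, 235.53271484375) [ 0.45913146 -0.28201584  0.05      ]
black [ 0.5973336  -0.22509745  0.09      ]
```

View pics/crop1.png

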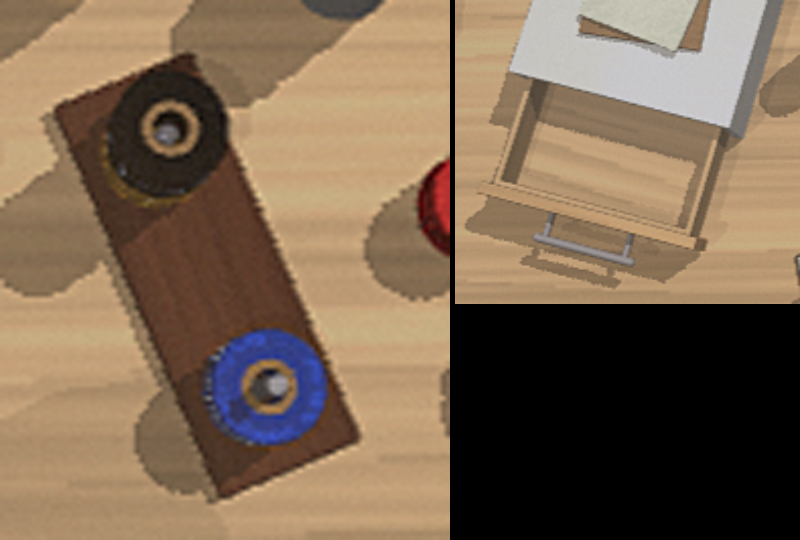

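Crop: the black roll's bore is at top-image (357.5,178.4), with the gold rim visible beneath it. The blue roll is at (379,235.5), so the posts come out 0.149 m apart (must be 0.150). The roof measures 277 x 221 mm (280 x 225 given), the cabinet yaw is about -15.3°, and the drawer is open about 0.13 m. First I turn to yaw -15.3 and move over the post.

Call:
servo_tool --pt "0 0 0 0 0 9.3 8.5" --pt "0 0 0 0 0 9.3 8.5" --pt "0 0 0 0 0 9.3 8.5" --pt "0 0 0 0 0 9.3 8.5" --pt "2.8 -6.0 0 0 0 0 8.5" --pt "2.8 -6.0 0 0 0 0 8.5" --pt "2.8 -6.0 0 0 0 0 8.5" --pt "2.8 -6.0 0 0 0 0 8.5" --pt "2.8 -6.0 0 0 0 0 8.5" --pt "2.8 -6.0 0 0 0 0 8.5" --pt "2.8 -6.0 0 0 0 0 8.5" --pt "2.8 -6.0 0 0 0 0 8.5"

```text
clock: 1.6
eef_pos: [0.5761, -0.2435, 0.2421]
tool_rot: [-180.0, 0.0, -15.3]
ft_force: [0.1, -0.6, 0.0]
opening: 0.994
grasp_force: 0.0
```

Call:
servo_tool --pt "0 0 0 0 0 0 8.5" --pt "0 0 0 0 0 0 8.5" --pt "0 0 0 0 0 0 8.5"

```text
clock: 1.98
eef_pos: [0.5745, -0.2463, 0.2423]
tool_rot: [180.0, 0.0, -15.4]
ft_force: [-0.2, -0.8, -0.1]
opening: 0.993
grasp_force: 0.0
```

```bash
python3 - <<'E'
from h import *
o=telemetry.get_obs(); P=imaging.camera_params('wrist'); f=imaging.grab_frame('wrist'); np.save('pics/w1.npy',f)
print(o['eef_pos'],o['tool_rot'],o['ft_force']); cv2.imwrite('pics/w1.png',f[:,:,::-1])
print(proj('wrist',[.597,-.225,.09]),proj('wrist',[.459,-.282,.05]))
np.save('pics/wK.npy',P['K']);np.save('pics/wE.npy',P['extrinsics'])
for n,u,z in (('can',(287,135),.12),('bottle',(336,137),.1),('jar',(401,128),.09),('smallgold',(304,180),.03)): print(n,ray('top',u,z).round(3))
E
```

```text
[ 0.57452337 -0.24628802  0.24226988] [ 1.79991695e+02  7.88503071e-03 -1.53990366e+01] [-0.16433922 -0.77933935 -0.07268739]
[296.86800389 175.25278297] [372.11257807 256.00647062]
can [ 0.7   -0.056  0.12 ]
bottle [ 0.7   -0.175  0.1  ]
jar [ 0.724 -0.338  0.09 ]
smallgold [ 0.606 -0.094  0.03 ]
```

View pics/w1.png

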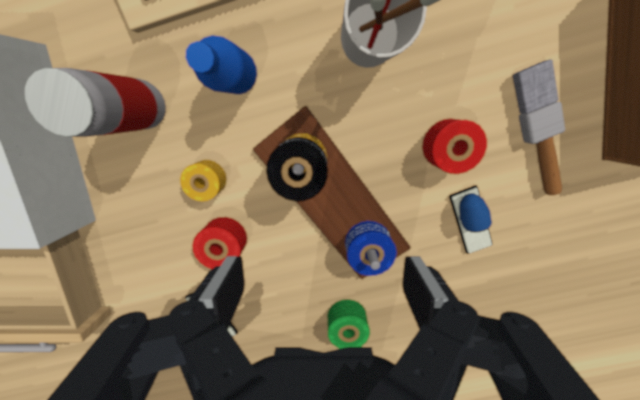

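Wrist view: the black roll is at about (297,169) with its cardboard ring around (298,171). The gold rim shows behind it, the blue roll is at (372,255) and the small gold look-alike at (203,181). Next I refine the ring centres.

```bash
python3 - <<'E'
from h import *
f=np.load('pics/w1.npy'); P=dict(K=np.load('pics/wK.npy'),extrinsics=np.load('pics/wE.npy'))
hsv=cv2.cvtColor(f,cv2.COLOR_RGB2HSV)
def big(m,x0,x1,y0,y1):
    z=np.zeros(m.shape,np.uint8); z[y0:y1,x0:x1]=m[y0:y1,x0:x1]
    return max(cv2.findContours(z,0,1)[0],key=cv2.contourArea)
v=hsv[...,2]
c=big(((v>90)&(hsv[...,1]>50)),280,318,155,190)
e=cv2.fitEllipse(c); print('core',e, ray('wrist',e[0],.09,P))
c=big((v<60),255,335,130,205); e=cv2.fitEllipse(cv2.convexHull(c)); print('ring',e,ray('wrist',e[0],.09,P))
c=big((v>90)&(hsv[...,0]<30)&(hsv[...,1]>50),357,390,238,268); e=cv2.fitEllipse(cv2.convexHull(c)); print('bluecore',e,ray('wrist',e[0],.05,P))
f2=np.load('pics/top.npy')
h2=cv2.cvtColor(f2,cv2.COLOR_RGB2HSV)
c=big((h2[...,2]>90)&(h2[...,1]>50),349,366,170,187) if 0 else None
E
```

```text
core ((296.4237365722656, 171.7286376953125), (29.252824783325195, 30.255491256713867), 114.62305450439453) [ 0.60068849 -0.22560385  0.09      ]
ring ((297.2438659667969, 169.3389129638672), (60.66245651245117, 62.55807113647461), 1.8034684658050537) [ 0.6028689  -0.22716175  0.09      ]
bluecore ((371.4878845214844, 254.33697509765625), (18.635305404663086, 22.43977165222168), 79.72557830810547) [ 0.46165605 -0.28169403  0.05      ]
```

Call:
servo_tool --pt "1.0 -1.3 0 0 0 0 8.5" --pt "1.0 -1.4 0 0 0 0 8.5" --pt "0 0 3 0 0 0 8.5" --pt "0 0 4 0 0 0 8.5" --pt "0 0 4 0 0 0 8.5" --pt "0 0 1 0 0 0 8.5" --pt "0 0 0 0 0 0 8.5" --pt "0 0 0 0 0 0 8.5"

```text
clock: 3.02
eef_pos: [0.6024, -0.2247, 0.1243]
tool_rot: [180.0, -0.1, -15.3]
ft_force: [-0.0, -0.2, -1.1]
opening: 0.994
grasp_force: 0.0
```

Call:
servo_tool --pt "0 0 2 0 0 0 8.5" --pt "0 0 2 0 0 0 8.5" --pt "0 0 1.4 0 0 0 8.5" --pt "0 0 0 0 0 0 8.5" --pt "0 0 0 0 0 0 7" --pt "0 0 0 0 0 0 6" --pt "0 0 0 0 0 0 5.5" --pt "0 0 0 0 0 0 5.5" --pt "0 0 0 0 0 0 5.5" --pt "0 0 0 0 0 0 5.5"

```text
clock: 4.28
eef_pos: [0.6022, -0.2248, 0.0697]
tool_rot: [180.0, -0.1, -15.3]
ft_force: [0.6, 0.5, 6.6]
opening: 0.741
grasp_force: 66.3
```

Call:
servo_tool --pt "0 0 -1 0 0 0 5.5" --pt "0 0 -1 0 0 0 5.5" --pt "0 0 -1.5 0 0 0 5.5" --pt "0 0 -2 0 0 0 5.5" --pt "0 0 -2 0 0 0 5.5" --pt "0 0 -2 0 0 0 5.5" --pt "0 0 -1 0 0 0 5.5" --pt "0 0 0 0 0 0 5.5"

```text
clock: 5.28
eef_pos: [0.6018, -0.2246, 0.1741]
tool_rot: [180.0, -0.1, -15.3]
ft_force: [-0.7, -0.1, -0.4]
opening: 0.735
grasp_force: 65.7
```

```bash
python3 - <<'E'
from h import *
o=telemetry.get_obs(); f=imaging.grab_frame('wrist'); s=imaging.grab_frame('scene'); t=imaging.grab_frame('top'); np.save('pics/top2.npy',t)
print(o['eef_pos'],o['ft_force'],o['grasp_force'])
w=cv2.resize(f,(400,250)); a=cv2.resize(s[100:260,220:476],(400,250)); b=cv2.resize(t[60:260,90:410],(800,500))[:340]
cv2.imwrite('pics/c2.png',np.vstack([np.hstack([w,a]),b])[:,:,::-1])
E
```

```text
[ 0.60179128 -0.22462782  0.17405708] [-0.66146831 -0.0928183  -0.35038738] 65.74692025780678
```

View pics/c2.png

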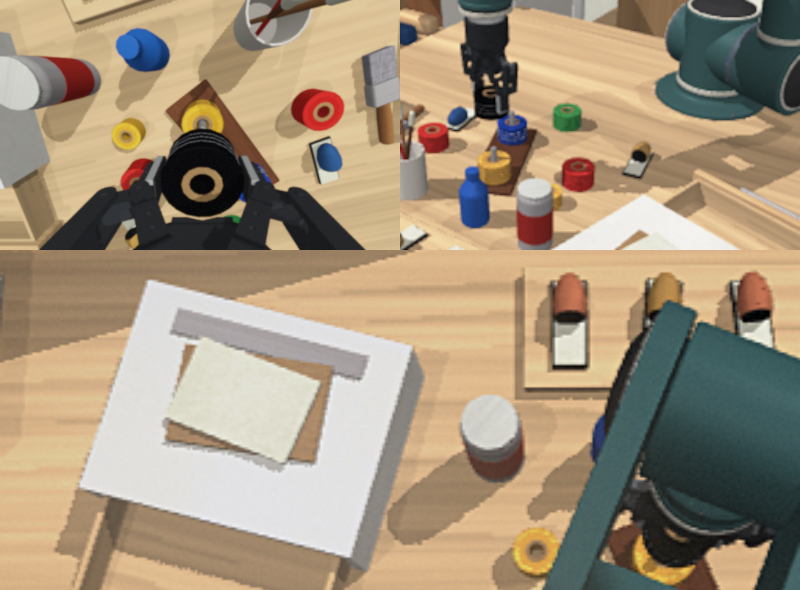

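The black roll is held level (wrist view, ring at about (205,185) of the inset). The gold roll stays at the foot of the post and the blue roll is unmoved. Next I carry the black roll over the drawer.

Call:
servo_tool --pt "-0.8 -2.5 0 0 0 0 5.5" --pt "-1.65 -4.95 0 0 0 0 5.5" --pt "-1.65 -4.95 0 0 0 0 5.5" --pt "-1.65 -4.95 0 0 0 0 5.5" --pt "-1.65 -4.95 0 0 0 0 5.5" --pt "-1.65 -4.95 0 0 0 0 5.5" --pt "-1.65 -4.95 0 0 0 0 5.5" --pt "-1.65 -4.95 0 0 0 0 5.5" --pt "-1.65 -4.95 0 0 0 0 5.5" --pt "-1.65 -4.95 0 0 0 0 5.5" --pt "-0.85 -2.45 0 0 0 0 5.5" --pt "0 0 0 0 0 0 5.5"

```text
clock: 6.92
eef_pos: [0.5726, 0.2979, 0.1722]
tool_rot: [179.9, 0.1, -15.2]
ft_force: [-0.2, 0.4, -0.4]
opening: 0.739
grasp_force: 65.9
```

Call:
servo_tool --pt "0 0 0 0 0 0 5.5" --pt "0 0 0 0 0 0 5.5"

```text
clock: 7.18
eef_pos: [0.5734, 0.2955, 0.1732]
tool_rot: [180.0, 0.0, -15.4]
ft_force: [-0.1, 0.2, -0.9]
opening: 0.737
grasp_force: 65.9
```

```bash
python3 - <<'E'
from h import *
o=telemetry.get_obs(); f=imaging.grab_frame('wrist')
print(o['eef_pos'],o['tool_rot'],o['ft_force'],o['grasp_force'])
yh=np.array([.2639,.9646]);xh=np.array([.9646,-.2639]);c=np.array([.558,.240])
for n,p in (('roofedge',[*(c+.072*xh),.085]),('frontin',[*(c-.06*xh),.072]),('bl',[*(c+.119*yh),.063]),('br',[*(c-.119*yh),.063]),('blacktgt',[*(c+.058*yh),.022]),('goldtgt',[*(c-.058*yh),.022])):
    u=proj('wrist',p); print(n,u.round()); cv2.circle(f,tuple(int(a) for a in u),4,(255,0,255),-1)
cv2.imwrite('pics/w3.png',f[:,:,::-1])
E
```

```text
[0.57343396 0.2954867  0.17319053] [ 1.79986631e+02  5.41981602e-03 -1.53852952e+01] [-0.13027617  0.20208633 -0.89647687] 65.86438304744661
roofedge [398. 123.]
frontin [383. 266.]
bl [255. 203.]
br [515. 203.]
blacktgt [322. 191.]
goldtgt [432. 190.]
```

View pics/w3.png

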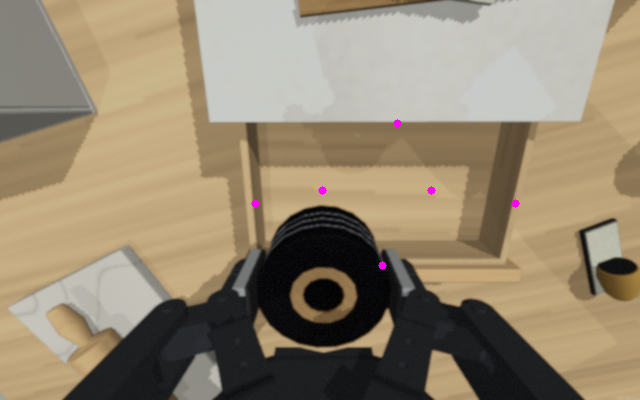

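Wrist view: the roof edge is at row 121 (predicted 123). The drawer walls are about 5 px left of my prediction, and its front is at row ~262. The target at (322,191) is inside the drawer with 20 mm or more to spare, so I lower the roll.

Call:
servo_tool --pt "0 0 2 0 0 0 5.5" --pt "0 0 2.5 0 0 0 5.5" --pt "0 0 2.5 0 0 0 5.5" --pt "0 0 2.5 0 0 0 5.5" --pt "0 0 1.8 0 0 0 5.5" --pt "0 0 1.0 0 0 0 5.5" --pt "0 0 0.5 0 0 0 5.5" --pt "0 0 0 0 0 0 5.5" --pt "0 0 0 0 0 0 5.5"

```text
clock: 8.35
eef_pos: [0.5736, 0.2966, 0.0461]
tool_rot: [-180.0, -0.1, -15.3]
ft_force: [0.4, 0.0, -1.6]
opening: 0.738
grasp_force: 65.9
```

Call:
servo_tool --pt "0 0 0.2 0 0 0 5.5" --pt "0 0 0.1 0 0 0 5.5" --pt "0 0 0.1 0 0 0 5.5" --pt "0 0 0 0 0 0 5.5"

```text
clock: 8.85
eef_pos: [0.5735, 0.2964, 0.0417]
tool_rot: [-180.0, -0.0, -15.3]
ft_force: [-1.0, -1.6, 2.7]
opening: 0.741
grasp_force: 66.3
```

Call:
servo_tool --pt "0 0 0 0 0 0 6.5" --pt "0 0 0 0 0 0 6.9" --pt "0 0 0 0 0 0 7.3" --pt "0 0 0 0 0 0 7.3" --pt "0 0 0 0 0 0 7.3" --pt "0 0 0 0 0 0 7.3"

```text
clock: 9.6
eef_pos: [0.5733, 0.2965, 0.0413]
tool_rot: [-180.0, 0.0, -15.3]
ft_force: [0.7, 0.9, 0.1]
opening: 0.854
grasp_force: 0.0
```

Call:
servo_tool --pt "0 0 -0.5 0 0 0 7.3" --pt "0 0 -1.5 0 0 0 7.3" --pt "0 0 -3 0 0 0 7.3" --pt "0 0 -4 0 0 0 8.5" --pt "0 0 -5 0 0 0 8.5" --pt "0 0 -4 0 0 0 8.5" --pt "0 0 -1 0 0 0 8.5" --pt "0 0 0 0 0 0 8.5"

```text
clock: 10.6
eef_pos: [0.5733, 0.2965, 0.2321]
tool_rot: [-180.0, -0.1, -15.3]
ft_force: [-0.9, -0.2, -0.6]
opening: 0.997
grasp_force: 0.0
```

```bash
python3 - <<'E'
from h import *
o=telemetry.get_obs(); f=imaging.grab_frame('wrist'); print(o['clock'],o['eef_pos'],o['tool_rot'],o['ft_force'])
print(proj('wrist',[.5735,.2964,.062]))
cv2.imwrite('pics/w4.png',f[:,:,::-1])
E
```

```text
10.6 [0.57332583 0.29649321 0.23213239] [-1.79953267e+02 -5.17631358e-02 -1.53235596e+01] [-0.88378086 -0.18483083 -0.59606655]
[322.2300877  185.44198271]
```

View pics/w4.png

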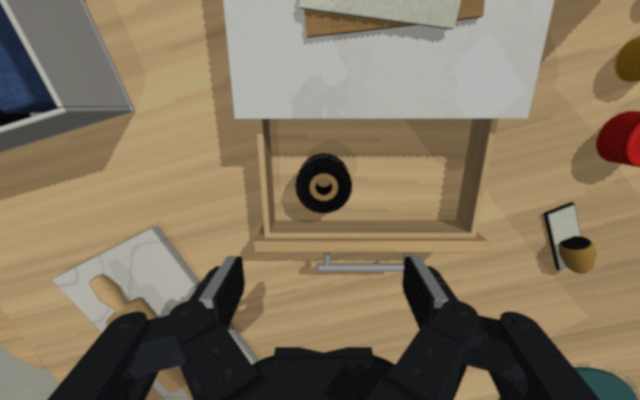

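Wrist view: the black roll lies flat in the drawer at (323,183), with free space to its right for the gold one and the handle visible at row 267. Back to the post.

Call:
servo_tool --pt "0.8 2.5 0 0 0 0 8.5" --pt "1.65 4.95 0 0 0 0 8.5" --pt "1.65 4.95 0 0 0 0 8.5" --pt "1.65 4.95 0 0 0 0 8.5" --pt "1.65 4.95 0 0 0 0 8.5" --pt "1.65 4.95 0 0 0 0 8.5" --pt "1.65 4.95 0 0 0 0 8.5" --pt "1.65 4.95 0 0 0 0 8.5" --pt "1.65 4.95 0 0 0 0 8.5" --pt "1.65 4.95 0 0 0 0 8.5" --pt "0.8 2.5 0 0 0 0 8.5" --pt "0 0 0 0 0 0 8.5"

```text
clock: 12.15
eef_pos: [0.6004, -0.2264, 0.2293]
tool_rot: [-180.0, 0.2, -15.5]
ft_force: [0.6, 1.7, -0.2]
opening: 0.996
grasp_force: 0.0
```

Call:
servo_tool --pt "0 0 0 0 0 0 8.5" --pt "0 0 0 0 0 0 8.5"

```text
clock: 12.4
eef_pos: [0.601, -0.2239, 0.231]
tool_rot: [-180.0, 0.0, -15.3]
ft_force: [-0.5, -0.2, -0.2]
opening: 0.993
grasp_force: 0.0
```

```bash
python3 - <<'E'
from h import *
o=telemetry.get_obs(); f=imaging.grab_frame('wrist'); print(o['clock'],o['eef_pos'],o['tool_rot'],o['ft_force'])
u=proj('wrist',[.602,-.225,.05]); print(u); hsv=cv2.cvtColor(f,cv2.COLOR_RGB2HSV)
m=((hsv[...,0]>18)&(hsv[...,0]<32)&(hsv[...,1]>140)&(hsv[...,2]>90)).astype(np.uint8)
for c in cv2.findContours(m,0,1)[0]:
    if cv2.contourArea(c)>300:
        e=cv2.fitEllipse(cv2.convexHull(c)); print(e,ray('wrist',e[0],.05))
cv2.imwrite('pics/w5.png',cv2.resize(f[100:280,220:420],None,fx=2,fy=2)[:,:,::-1])
E
```

```text
12.4 [ 0.60098178 -0.22388949  0.23101808] [-1.79988350e+02  2.44136423e-02 -1.52619269e+01] [-0.49091852 -0.20460098 -0.18553433]
[323.10466377 181.93324569]
((223.146240234375, 196.84774780273438), (40.517112731933594, 45.85866165161133), 56.39255142211914) [ 0.61545426 -0.10689667  0.05      ]
((323.8570556640625, 180.11029052734375), (56.0494270324707, 59.38215637207031), 2.7435696125030518) [ 0.60386308 -0.22640619  0.05      ]
```

View pics/w5.png

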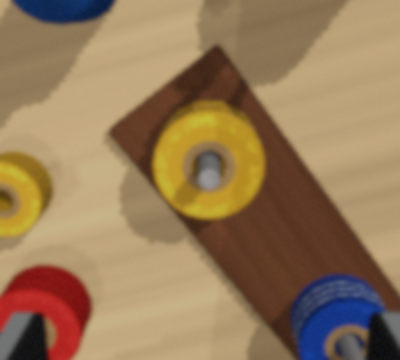

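The crop shows the gold roll (56 px across, against 41 px for the small look-alike at left) seated on its post at (0.602,-0.226). I descend and grip it.

Call:
servo_tool --pt "0 0.15 2 0 0 0 8.5" --pt "0 0 4 0 0 0 8.5" --pt "0 0 4 0 0 0 8.5" --pt "0 0 3 0 0 0 8.5" --pt "0 0 2.5 0 0 0 8.5" --pt "0 0 2 0 0 0 8.5" --pt "0 0 1.5 0 0 0 8.5" --pt "0 0 0.8 0 0 0 8.5" --pt "0 0 0 0 0 0 8.5" --pt "0 0 0 0 0 0 8.5"

```text
clock: 13.7
eef_pos: [0.601, -0.2265, 0.0341]
tool_rot: [180.0, -0.1, -15.3]
ft_force: [-0.7, -0.4, 0.9]
opening: 0.993
grasp_force: 0.0
```

Call:
servo_tool --pt "0 0 0.4 0 0 0 8.5" --pt "0 0 0 0 0 0 7" --pt "0 0 0 0 0 0 6" --pt "0 0 0 0 0 0 5.5" --pt "0 0 0 0 0 0 5.5" --pt "0 0 0 0 0 0 5.5" --pt "0 0 0 0 0 0 5.5"

```text
clock: 14.58
eef_pos: [0.6009, -0.2265, 0.03]
tool_rot: [180.0, -0.1, -15.3]
ft_force: [-0.7, 0.2, 5.2]
opening: 0.746
grasp_force: 66.1
```

Call:
servo_tool --pt "0 0 -1 0 0 0 5.5" --pt "0 0 -1 0 0 0 5.5" --pt "0 0 -1.5 0 0 0 5.5" --pt "0 0 -2 0 0 0 5.5" --pt "0 0 -2.5 0 0 0 5.5" --pt "0 0 -2.5 0 0 0 5.5" --pt "0 0 -2.5 0 0 0 5.5" --pt "0 0 -1.5 0 0 0 5.5" --pt "0 0 0 0 0 0 5.5" --pt "0 0 0 0 0 0 5.5"

```text
clock: 15.82
eef_pos: [0.6003, -0.2262, 0.1733]
tool_rot: [-180.0, 0.1, -15.3]
ft_force: [0.2, 0.6, -1.1]
opening: 0.741
grasp_force: 65.7
```

Call:
servo_tool --pt "-0.8 -1.95 0 0 0 0 5.5" --pt "-1.65 -3.89 0 0 0 0 5.5" --pt "-1.65 -3.89 0 0 0 0 5.5" --pt "-1.65 -3.89 0 0 0 0 5.5" --pt "-1.65 -3.89 0 0 0 0 5.5" --pt "-1.65 -3.89 0 0 0 0 5.5" --pt "-1.65 -3.89 0 0 0 0 5.5" --pt "-1.65 -3.89 0 0 0 0 5.5" --pt "-1.65 -3.89 0 0 0 0 5.5" --pt "-1.65 -3.89 0 0 0 0 5.5" --pt "-0.8 -1.95 0 0 0 0 5.5" --pt "0 0 0 0 0 0 5.5"

```text
clock: 17.32
eef_pos: [0.5442, 0.1935, 0.1738]
tool_rot: [180.0, 0.0, -15.2]
ft_force: [-0.4, -0.4, -1.0]
opening: 0.733
grasp_force: 65.8
```

Call:
servo_tool --pt "0 0 0 0 0 0 5.5" --pt "0 0 0 0 0 0 5.5"

```text
clock: 17.58
eef_pos: [0.5449, 0.1914, 0.1742]
tool_rot: [180.0, 0.0, -15.4]
ft_force: [-0.2, 0.9, -1.5]
opening: 0.735
grasp_force: 65.8
```

```bash
python3 - <<'E'
from h import *
o=telemetry.get_obs(); f=imaging.grab_frame('wrist'); print(o['clock'],o['eef_pos'],o['tool_rot'],o['ft_force'],o['grasp_force'])
print(proj('wrist',[*o['eef_pos'][:2],.022]),proj('wrist',[.5735,.2964,.062]))
cv2.imwrite('pics/w6.png',f[:,:,::-1])
E
```

```text
17.575 [0.54492663 0.1914444  0.17424679] [ 1.79988179e+02  8.58974663e-04 -1.53916068e+01] [-0.214463    0.87061593 -1.46153954] 65.82655551843345
[322.45490334 190.05106861] [204.5647158  202.61894257]
```

View pics/w6.png

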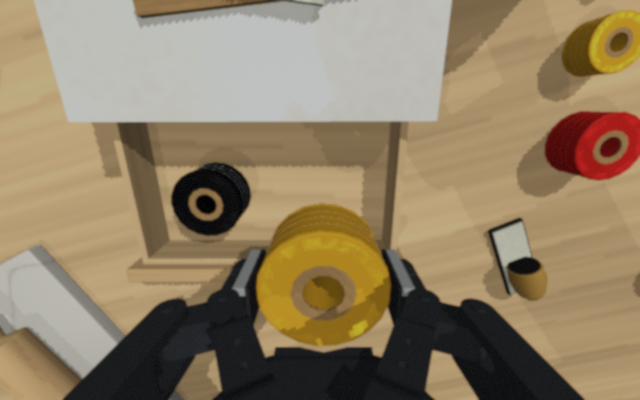

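Wrist view: the gold roll is held level and the black roll is at (206,203), undisturbed. The floor target at (322,190) is about 61 mm from the right wall and 110 mm from the black roll, so I lower it.

Call:
servo_tool --pt "0 0 2 0 0 0 5.5" --pt "0 0 2.5 0 0 0 5.5" --pt "0 0 2.5 0 0 0 5.5" --pt "0 0 2.5 0 0 0 5.5" --pt "0 0 1.8 0 0 0 5.5" --pt "0 0 1.0 0 0 0 5.5" --pt "0 0 0.5 0 0 0 5.5" --pt "0 0 0.1 0 0 0 5.5" --pt "0 0 0.1 0 0 0 5.5" --pt "0 0 0.1 0 0 0 5.5" --pt "0 0 0 0 0 0 5.5" --pt "0 0 0 0 0 0 5.5"

```text
clock: 19.12
eef_pos: [0.5448, 0.1924, 0.0434]
tool_rot: [-180.0, -0.0, -15.3]
ft_force: [-0.3, 0.9, -1.2]
opening: 0.74
grasp_force: 65.8
```

Call:
servo_tool --pt "0 0 0.1 0 0 0 5.5" --pt "0 0 0.1 0 0 0 5.5" --pt "0 0 0 0 0 0 5.5" --pt "0 0 0 0 0 0 5.5"

```text
clock: 19.62
eef_pos: [0.5452, 0.1923, 0.042]
tool_rot: [-180.0, -0.1, -15.3]
ft_force: [-0.1, -2.8, 6.0]
opening: 0.736
grasp_force: 66.5
```

Contact is at 6 N upward. I release and retreat.

Call:
servo_tool --pt "0 0 0 0 0 0 6.5" --pt "0 0 0 0 0 0 6.9" --pt "0 0 0 0 0 0 7.3" --pt "0 0 0 0 0 0 7.3" --pt "0 0 0 0 0 0 7.3" --pt "0 0 0 0 0 0 7.3"

```text
clock: 20.38
eef_pos: [0.5448, 0.1924, 0.0413]
tool_rot: [-180.0, 0.0, -15.3]
ft_force: [0.6, 0.8, -0.2]
opening: 0.851
grasp_force: 0.0
```

Call:
servo_tool --pt "0 0 -0.5 0 0 0 7.3" --pt "0 0 -1.5 0 0 0 7.3" --pt "0 0 -3 0 0 0 7.3" --pt "0 0 -4 0 0 0 7.3" --pt "0 0 -5 0 0 0 7.3" --pt "0 0 -3 0 0 0 6" --pt "0 0 0 0 0 0 4" --pt "0 0 0 0 0 0 2"

```text
clock: 21.38
eef_pos: [0.5445, 0.1923, 0.2112]
tool_rot: [180.0, 0.0, -15.3]
ft_force: [0.3, -0.9, -1.0]
opening: 0.283
grasp_force: 0.0
```

```bash
python3 - <<'E'
from h import *
o=telemetry.get_obs(); f=imaging.grab_frame('wrist'); print(o['clock'],o['eef_pos'],o['tool_rot'],o['ft_force'])
h=[ray('wrist',u,.072)[:2].round(3) for u in ((320,250),)]
print(proj('wrist',[.452,.267,.047]))
cv2.imwrite('pics/w7.png',f[:,:,::-1])
E
```

```text
21.375 [0.54453388 0.19234337 0.21123496] [ 1.79997853e+02  8.48100041e-03 -1.53244469e+01] [ 0.34070901 -0.92900643 -1.02302068]
[283.3931415  272.83482328]
```

View pics/w7.png

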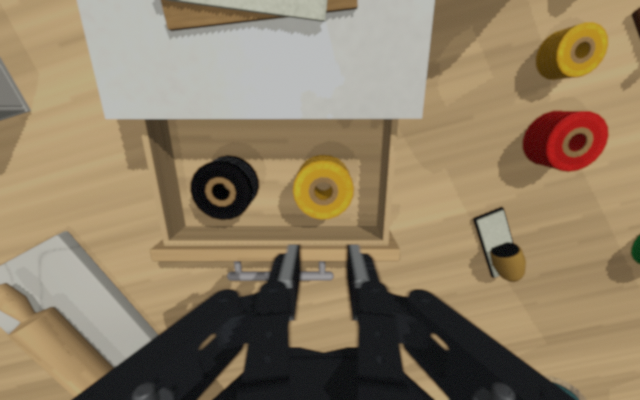

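Wrist view: both rolls lie flat side by side, black at (222,189) and gold at (324,188), with the handle bar at columns 232–333, row 274 (predicted 283,273). Next I go in front of the handle with the fingers shut and lower.

Call:
servo_tool --pt "-2 -0.6 0 0 0 0 0" --pt "-4 -1.2 0 0 0 0 0" --pt "-4 -1.2 0 0 0 0 0" --pt "-4 -1.2 0 0 0 0 0" --pt "-2.9 -0.6 0 0 0 0 0" --pt "0 0 0 0 0 0 0" --pt "0 0 0 0 0 0 0"

```text
clock: 22.3
eef_pos: [0.3942, 0.2834, 0.211]
tool_rot: [180.0, 0.0, -15.3]
ft_force: [-0.2, -0.3, 0.3]
opening: -0.006
grasp_force: 0.0
```

Call:
servo_tool --pt "0 0 2 0 0 0 0" --pt "0 0 4 0 0 0 0" --pt "0 0 4 0 0 0 0" --pt "0 0 3 0 0 0 0" --pt "0 0 2 0 0 0 0" --pt "0 0 1 0 0 0 0" --pt "0 0 0 0 0 0 0" --pt "0 0 0 0 0 0 0"

```text
clock: 23.3
eef_pos: [0.3948, 0.2834, 0.0519]
tool_rot: [-180.0, -0.0, -15.3]
ft_force: [0.0, 0.9, -0.5]
opening: -0.003
grasp_force: 0.0
```

Call:
servo_tool --pt "0 0 0.6 0 0 0 0" --pt "1 0 0 0 0 0 0" --pt "1 0 0 0 0 0 0" --pt "1 0 0 0 0 0 0" --pt "0.7 0 0 0 0 0 0" --pt "0.5 0 0 0 0 0 0" --pt "0.5 0 0 0 0 0 0" --pt "0.7 0 0 0 0 0 0" --pt "0.8 0 0 0 0 0 0" --pt "0.8 0 0 0 0 0 0" --pt "0.8 0 0 0 0 0 0" --pt "0.8 0 0 0 0 0 0"

```text
clock: 24.8
eef_pos: [0.4779, 0.2605, 0.0453]
tool_rot: [180.0, 0.0, -15.3]
ft_force: [-0.7, 0.8, 0.4]
opening: 0.001
grasp_force: 0.6
```

Call:
servo_tool --pt "0.8 0 0 0 0 0 0" --pt "0.8 0 0 0 0 0 0" --pt "0.8 0 0 0 0 0 0" --pt "0.8 0 0 0 0 0 0" --pt "0.8 0 0 0 0 0 0" --pt "0.6 0 0 0 0 0 0" --pt "0 0 0 0 0 0 0"

```text
clock: 25.68
eef_pos: [0.5222, 0.2483, 0.0454]
tool_rot: [-180.0, -0.0, -15.3]
ft_force: [0.3, 1.1, -0.6]
opening: -0.0
grasp_force: 0.0
```

```bash
python3 - <<'E'
from h import *
o=telemetry.get_obs(); f=imaging.grab_frame('wrist'); print(o['clock'],o['eef_pos'],o['tool_rot'],o['ft_force'])
yh=np.array([.2639,.9646]);xh=np.array([.9646,-.2639]);c=np.array([.730,.195])
print('tcp in cab',(o['eef_pos'][:2]-c)@xh,(o['eef_pos'][:2]-c)@yh)
cv2.imwrite('pics/w8.png',f[:,:,::-1])
E
```

```text
25.675 [0.52221434 0.24832962 0.04535619] [-1.79995698e+02 -1.75051810e-02 -1.53420438e+01] [ 0.30289006  1.08666325 -0.59544596]
tcp in cab -0.21450373001287126 -0.0033928863623316867
```

View pics/w8.png

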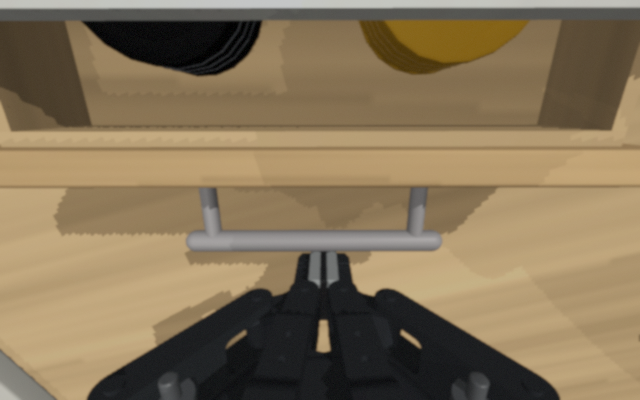

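The drawer is sliding in with the bar (row 240) against the fingertips, and both rolls are in place. About 43 mm is left.

Call:
servo_tool --pt "0.6 0 0 0 0 0 0" --pt "0.8 0 0 0 0 0 0" --pt "0.8 0 0 0 0 0 0" --pt "0.7 0 0 0 0 0 0" --pt "0.5 0 0 0 0 0 0" --pt "0.3 0 0 0 0 0 0" --pt "0.2 0 0 0 0 0 0" --pt "0 0 0 0 0 0 0"

```text
clock: 26.72
eef_pos: [0.5594, 0.2381, 0.0453]
tool_rot: [-180.0, -0.0, -15.3]
ft_force: [-0.7, -0.2, 0.8]
opening: -0.0
grasp_force: 0.0
```

Call:
servo_tool --pt "0.2 0 0 0 0 0 0" --pt "0.2 0 0 0 0 0 0" --pt "0 0 0 0 0 0 0"

```text
clock: 27.1
eef_pos: [0.5634, 0.2371, 0.0453]
tool_rot: [-180.0, -0.0, -15.3]
ft_force: [0.4, -0.7, -0.3]
opening: 0.001
grasp_force: 0.0
```

Call:
servo_tool --pt "0.15 0 0 0 0 0 0" --pt "0.15 0 0 0 0 0 0" --pt "0 0 0 0 0 0 0"

```text
clock: 27.48
eef_pos: [0.5639, 0.2369, 0.0451]
tool_rot: [179.9, 0.3, -15.3]
ft_force: [-23.1, 4.8, 11.7]
opening: 0.002
grasp_force: 12.0
```

Call:
servo_tool --pt "0.1 0 0 0 0 0 0" --pt "0.1 0 0 0 0 0 0" --pt "0 0 0 0 0 0 0"

```text
clock: 27.85
eef_pos: [0.5642, 0.2369, 0.045]
tool_rot: [179.9, 0.5, -15.3]
ft_force: [-40.8, 6.6, 19.9]
opening: -0.002
grasp_force: 20.6
```

The drawer has hit its stop at handle x ≈ -0.1545 (shut is -0.155). I back off, rise and look.

Call:
servo_tool --pt "-0.5 0 0 0 0 0 0" --pt "-1.5 0 0 0 0 0 0" --pt "-3 0 0 0 0 0 0" --pt "-3 0 0 0 0 0 0" --pt "0 0 -3 0 0 0 0" --pt "0 0 -5 0 0 0 0" --pt "0 0 -5 0 0 0 0" --pt "0 0 -3 0 0 0 0" --pt "0 0 0 0 0 0 0" --pt "0 0 0 0 0 0 0"

```text
clock: 29.1
eef_pos: [0.4904, 0.2568, 0.2045]
tool_rot: [180.0, 0.0, -15.3]
ft_force: [0.7, 0.5, -0.2]
opening: -0.002
grasp_force: 0.0
```

```bash
python3 - <<'E'
from h import *
o=telemetry.get_obs(); f=imaging.grab_frame('wrist'); t=imaging.grab_frame('top'); print(o['clock'],o['eef_pos'],o['ft_force'])
hd=np.array([.730,.195])-.155*np.array([.9646,-.2639]); print('handle if shut',hd,proj('wrist',[*hd,.047]))
t0=np.load('pics/top.npy'); d=cv2.absdiff(t0,t).max(2)
w=cv2.resize(f,(480,300)); b=cv2.resize(t[50:300,90:600],(612,300))
cv2.imwrite('pics/c9.png',np.vstack([np.hstack([w,np.zeros((300,132,3),np.uint8)]),b])[:,:,::-1])
E
```

```text
29.1 [0.49042829 0.25683329 0.20445625] [ 0.69235197  0.49559331 -0.16182981]
handle if shut [0.580487  0.2359045] [318.37636119  96.83185985]
```

View pics/c9.png

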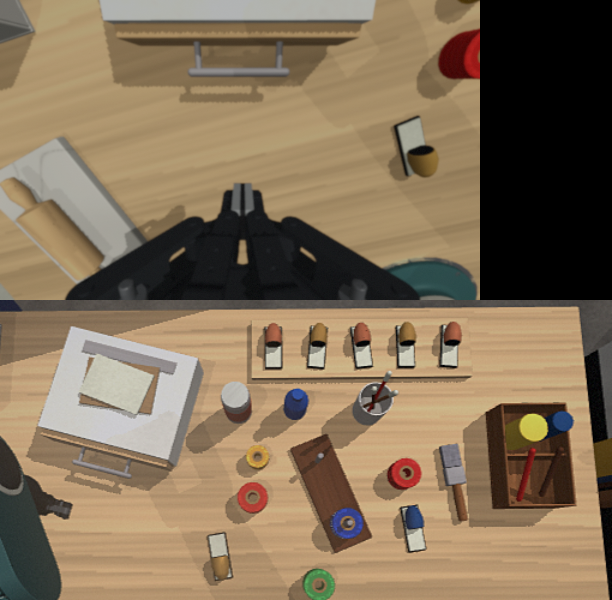

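The drawer is shut: the handle in the full wrist frame is at about (318,97), as predicted for shut. The post is empty, the blue roll is on its post, the bystanders are in place and the arm is clear. I hand the job in.

```bash
python3 -c "
from station import job; print(job.finish_job())"
```

```text
the job is handed in; nothing more can be done
None
```

The black and gold rolls were set down flat side by side in the drawer and the drawer was pushed fully shut. The blue roll and the other things looked unmoved, and I handed the job in at about 29 s; the hand-in returned no verdict.

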